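# Prove the breaker and ready the bench drill

### The arm

A 6-joint arm with a two-finger parallel gripper is mounted at the origin on the work surface. World frame = base frame: x ahead of the robot, y to its left, z up, the work surface at z = 0. Lengths are in mm, angles in degrees, forces in N, time in s.
With the tool pointing down it reaches from about 350 to 950 mm from the base axis. Payload 17.4 kg.
Tool frame: the origin (TCP) lies on the centre line of the jaws, within the pads' length; the fingertips stand 25 mm ahead of it and the grasp point (between the pads) lies 6 mm ahead of it (finger_overhang is the distance from the TCP to the fingertips, in mm); z points along the fingers, y is the line along which they close (so a half turn about z gives the same grasp; the last joint's range is limited). The gripper opens to 93 mm and grips with 3 to 60 N. Pads are 15 mm wide; open, the fingers measure 128 mm over their backs; the gripper's body (75 mm by 188 mm) begins 65 mm behind the grasp point.
Start: joints at [74.668, 6.646, 82.598, -0, 90.757, -2.166], TCP at [153.761, 657.26, 243.646] pointing down, gripper open.
Joint ranges: [-162.19, 162.19], [-47.58, 125.68], [4.15, 143.07], [-65.23, 245.23], [0.69, 171.88], [-170.13, 170.13]. Speed limits (degrees/s): [108.29, 108.29, 127.2, 180, 180, 180].

### API

Orientations are given as [roll, pitch, yaw] about the fixed x, y, z axes, in that order (R = Rz(yaw) Ry(pitch) Rx(roll)).
In Python, from station import read_state, capture, get_calibration, job_done, finger_overhang gives the robot as it stands.
- The arm moves only by the tool servo_tool, never from a script. Its argument "moves" is text: rows parted by semicolons, each of 5 numbers parted by spaces: the opening, from 0 (shut) to 1 (fully open), then the shift along the tool's x, y, z in mm, then the turn about the tool's z in rad. A call has 1 to 20 rows; each row is the pose to reach, as a shift and turn from the pose commanded when the call began, along the tool's axes at that moment; what a row does not reach only later rows make up. A row lasts 1/10 s, in which the tool goes at most 50 mm and 8.59 degrees, less where a joint would pass 70% of its speed; a pose out of reach is approached as far as the arm can. A call with a gripper value outside its range is refused whole. The fingers move at their own pace and stop on an object; the grip force is fixed at half the most. Time passes only in rows, so rows that repeat a pose let the fingers close. It gives the time, the measured TCP pose, the force, the opening and the grip force at its end, in the units of the state.
- read_state(): the state, without advancing time (a new reading comes with each control period).
- capture(name): name is "scene" or "top" or "wrist"; returns the picture (420x560x3 uint8, blue, green, red); there is no depth.
- get_calibration(name): a dict with "intrinsics" (3x3 intrinsics, pixels), "extrinsics" (4x4, takes a point from world to camera coordinates). Camera axes: x right, y up, looking along -z (the intrinsics and any distortion apply to the point x, -y, -z); pixel columns grow to the right and rows downward; lengths in mm; the calibration is good to about 2 mm. A picture is of the moment at which its call begins: read the wrist's pose just before it. get_calibration takes no time and is no camera call; for the wrist camera it gives the pose at the moment of the call.
- job_done(): hands the job in; it is judged then, once.
The state is a dict: "time_s": time; "joint_pos": joint angles; "qd": joint speeds; "joint_torque": joint torques, N m; "eef_pos": TCP position; "ee_rot": TCP orientation; "wrist_force": force on the tool from outside, world axes, zero at the start; "moment": the same for the moment, N m; "finger_gap": finger opening in mm; "finger_force": force on a finger pad.
Only numpy, scipy, OpenCV 4.12 (cv2) and the standard library are available. Lean on these libraries where they do the work, as an engineer would, in place of code of your own. Each camera call takes 0.05 s, during which the arm holds its last target. There are 200 camera calls.

### The job

Make the bench drill ready for the next job. First prove the breaker on the supply console: push its yellow test button so that the blue lever drops, and leave the drill dead while you then put every offcut from the bench into the red scrap box and, once all are cleared away, pull the drill's feed lever all the way down and ease it back up to its home slowly, never letting it fly. Last, lift the blue breaker lever right up until it latches and stays up; leave the vise, the bottle and the jar where they stand.

Things in the scene. Friction and masses are not known exactly. Their poses are not given: they have to be found in the camera images.
- drill: green bench drill with black belt cover, bolted down, faces its -x; mm. Origin on the bench under the spindle, z up. Base plate x -95 to 155, y +-75, 22 high; head x -45 to 150, y +-42 (black cover x -55 to 180, y +-52), z 190 to 332; chuck at x = y = 0 down to z 112 (bit to 78), goes 30 down with the feed. Feed lever on its -y side
- feed_hub (a point): axis of the feed lever: at x 20, y -80, z 225 in the drill's frame; the axis runs along the drill's y
- feed_knob (a point): centre of the black ball (32 diameter) on the end of the feed lever: a 10 mm steel rod, 150 from feed_hub to the ball's centre. Swings in the upright plane y = -80 of the drill, on its -x side, so it can be pinched from above across the drill's y
- feed_lever (a joint): feed lever, rad: 0 = home, rod 0.61 above level; 1.22 = fully down at its stop, 0.61 below level. At q the ball is at x = 20 - 150 cos(0.61 - q), y = -80, z = 225 + 150 sin(0.61 - q) (mm, drill's frame). A return spring always drives it home: about 2 N at the ball at home, 5 N fully down; let go, it flies back
- console: grey sloping supply console, 170 x 170, fixed. Origin at the centre of its underside, z up; the face slopes at 25 deg, low (45 high) at -x, towards its operator, high (110) at x = 55 to 85. A black breaker 105 (up the slope) x 96 wide stands 12 proud of the middle of the face: its front's centre is at x -20, y 0, z 88
- rcd_lever (a joint): blue breaker lever, rad: 0 = up, latched, about vertical; 1.1 = dropped, leaning 1.04 rad from vertical to the console's -x. Axis along the console's y, 20 mm below the breaker's front, at console x -11, z 70 mm. A spring always drives it down: it stays up only if pushed to its stop (-0.12) so that the latch clicks, then rests at 0. Lifting takes 3 to 7 N at the tip
- rcd_lever_tip (a point): middle of the end of the blue lever: a paddle 24 wide, 11 to 14 thick, its end 62 mm from its axis and about 40 out of the breaker's front; at y +21 of the console
- test_button (a joint): test button, m: 0 = out, 0.006 = fully in; pressed square to the sloping face. It trips the breaker when about 0.0035 in; takes about 3 N. Springs back by itself, and dips again by itself while the lever is being lifted
- test_button_top (a point): centre of the top of the yellow round test button (20 diameter, 10 proud of the breaker's front), beside the lever at y -29 of the console; its z axis is square to the sloping face (25 deg from vertical, towards the console's -x)
- scrap_box: red open scrap box 190 x 190 x 85 high, walls 6, floor 6, fixed. Origin at the centre of its underside, z up
- offcut1: offcut: pale beech bar, 90 long x 30 wide x 26 high, one end cut on the slant (mm), wood or hard wax, 30 to 90 g, lying on the bench. Origin at the middle of its underside, x along its length. May be absent
- offcut2: offcut: dark blue hard-wax block, 70 long x 34 wide x 30 high, one corner cut off (mm), wood or hard wax, 30 to 90 g, lying on the bench. Origin at the middle of its underside, x along its length. May be absent
- offcut3: offcut: pale beech fork (sawn bench-pin end), 78 long x 36 wide x 22 high: a solid half 34 long at -x and two prongs 12 wide with a 12 gap at +x; grip across the full width (mm), wood or hard wax, 30 to 90 g, lying on the bench. Origin at the middle of its underside, x along its length. May be absent
- offcut4: offcut: green hard-wax block, 64 long x 32 wide x 28 high, one corner cut off (mm), wood or hard wax, 30 to 90 g, lying on the bench. Origin at the middle of its underside, x along its length. May be absent
- offcut5: offcut: narrow strip of planking, 95 long x 26 wide x 24 high, three dark drilled holes on top (mm), wood or hard wax, 30 to 90 g, lying on the bench. Origin at the middle of its underside, x along its length. May be absent
- vise: bystander: small dark steel vise, loose, on a plate 120 x 85, 74 high, 0.9 kg. Origin at the centre of its underside
- bottle: bystander: white bottle with red cap, loose, 60 diameter, 145 high. Origin at the centre of its underside
- jar: bystander: clear lidded jar, loose, 72 diameter, 55 high. Origin at the centre of its underside
Not all that is in view belongs to the job. Leave any orange or pink look-alike of the offcut2 alone.

How it is judged:
By the outcome, as a careful person would: the job done as asked, in the order asked, and still so for the second after the job is handed in, with the robot touching nothing.
Of offcut1, offcut2, offcut3, offcut4, offcut5 only 3 to 5 are there at a start; the rules pass over those that are not, and their reading is None.
At some moment in a run one of offcut1, offcut2, offcut3, offcut4, offcut5 may be knocked a few centimetres aside while the robot is not near it.
It also fails if it takes over 210 s, if anything falls off the work surface, if the arm or the gripper's body presses on something with over 40 N, if the wrist force passes 120 N, or if a joint passes its speed limit or range.

## Working session

There is one attempt and no reset: what is moved stays moved. The work goes in short steps, Python scripts to look and compute and a tool call to move; the robot and the scene stay as the last step left them, time stands still between calls to the robot, and variables do not carry over. Pictures are saved under pics/ and viewed, at most 14 in all, crops included, and the job is handed in when it is done.

Besides the shell and the picture viewer there is one more tool, called after ">>>" as a command line: name --argument value ..., lists and objects as JSON in quotes. servo_tool: Moves the arm, as the interface text tells. Its arguments: {"type":"object","properties":{"moves":{"type":"string"}},"required":["moves"]}

```bash
mkdir -p pics; ls
cat > h.py <<'E'
import numpy as np, cv2
from station import *
def ray(name,u,v,cal=None):
    c=cal or get_calibration(name);K=np.array(c["intrinsics"]);E=np.array(c["extrinsics"])
    d=np.linalg.inv(K)@[u,v,1]; d=np.array([d[0],-d[1],-d[2]])
    R=E[:3,:3];return -R.T@E[:3,3], R.T@d
def pz(name,u,v,z,cal=None):
    o,d=ray(name,u,v,cal);return o+d*(z-o[2])/d[2]
def proj(name,P,cal=None):
    c=cal or get_calibration(name);K=np.array(c["intrinsics"]);E=np.array(c["extrinsics"])
    p=E[:3,:3]@np.array(P)+E[:3,3];q=K@[p[0],-p[1],-p[2]];return q[:2]/q[2]
E
python3 - <<'E'
from h import *
for n in("scene","top"):
    im=capture(n);cv2.imwrite(f"pics/{n}0.png",cv2.resize(im,(800,600),interpolation=cv2.INTER_CUBIC)); cv2.imwrite(f"{n}0_raw.png",im)
    c=get_calibration(n);print(n,c, ray(n,280,210))
print(read_state())
E
```

```text
pics
scene {'intrinsics': array([[385.67338317,   0.        , 280.25027376],
       [  0.        , 385.67338317, 201.70688051],
       [  0.        ,   0.        ,   1.        ]]), 'extrinsics': array([[ 2.70908067e-01,  9.62523149e-01,  1.25701038e-02,
        -2.00979585e+02],
       [-8.25717022e-01,  2.25651567e-01,  5.16984303e-01,
         2.82449318e+02],
       [ 4.94772895e-01, -1.50434567e-01,  8.55902578e-01,
        -1.53433759e+03],
       [ 0.00000000e+00,  0.00000000e+00,  0.00000000e+00,
         1.00000000e+00]])} (array([1046.81885382, -101.10503952, 1169.74797034]), array([-0.47719333,  0.14495778, -0.86702743]))
top {'intrinsics': array([[450.23171254,   0.        , 278.21907921],
       [  0.        , 450.23171254, 207.12075473],
       [  0.        ,   0.        ,   1.        ]]), 'extrinsics': array([[-6.55386990e-03, -9.99804805e-01,  1.86386383e-02,
         5.30256542e+01],
       [ 9.87525344e-01, -3.53870207e-03,  1.57420368e-01,
        -5.24555117e+02],
       [-1.57323684e-01,  1.94378403e-02,  9.87355776e-01,
        -1.32120666e+03],
       [ 0.000000
[... 160 characters left out ...]
.98828876]))
{'time_s': 0.1, 'joint_pos': array([ 7.46682206e+01,  6.67036366e+00,  8.26308921e+01, -8.96801895e-05,
        9.07580448e+01, -2.16633712e+00]), 'qd': array([ 0.00165352, -0.0984906 , -0.11883537, -0.04832172,  0.07269255,
       -0.02079088]), 'joint_torque': array([ 2.06478580e-03, -7.22895670e+01, -6.23862362e+01,  7.81564275e-02,
        2.26169574e-02, -5.56990187e-05]), 'eef_pos': array([153.71329508, 657.09940855, 243.002042  ]), 'ee_rot': array([-1.79940739e+02, -2.15199022e-03,  1.66834555e+02]), 'wrist_force': array([-0.04449643, -0.29961134,  0.14720408]), 'moment': array([ 0.00943145,  0.02622846, -0.02212194]), 'finger_force': 0.0, 'finger_gap': 93.16824941344888}
```

View pics/scene0.png

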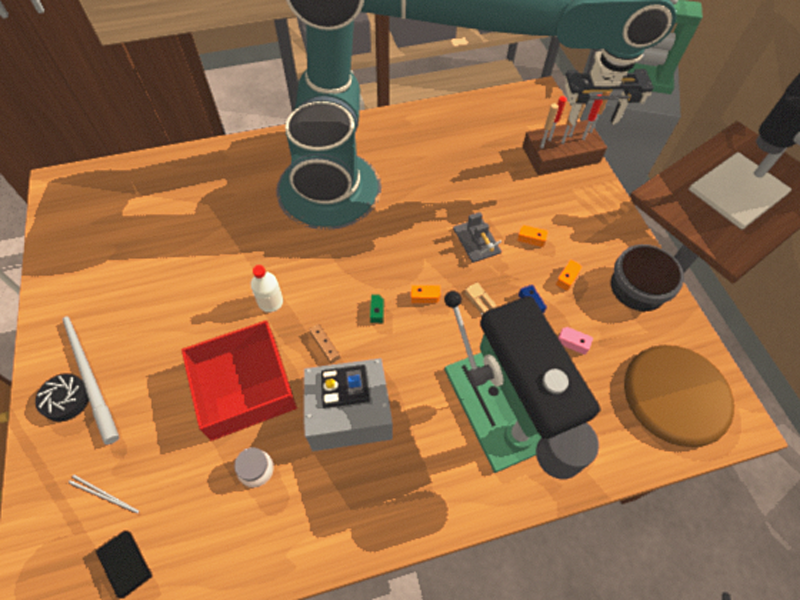

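View pics/top0.png

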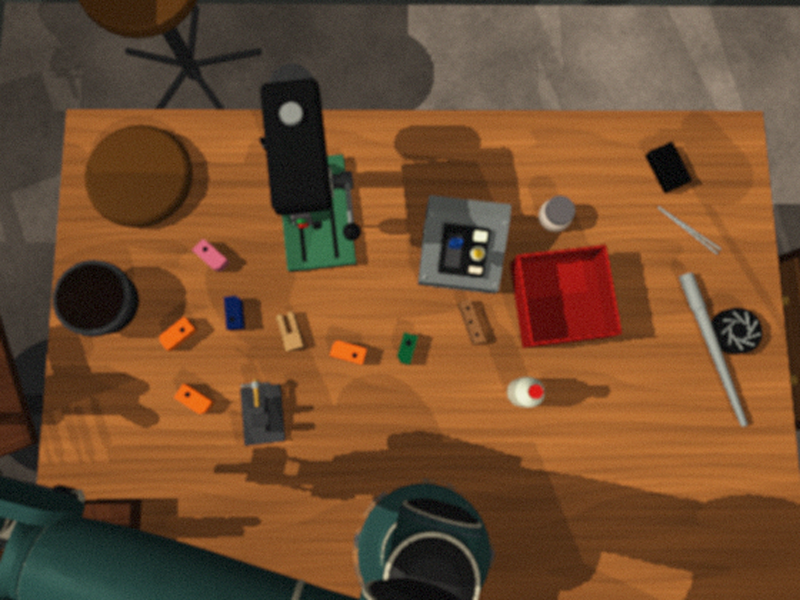

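The pictures show four offcuts: blue, fork, green and a strip with holes. There are also three orange look-alikes, one pink one, the drill, console, box, vise, bottle and jar. Next I'll enlarge.

Run:
```python
import cv2
a=cv2.imread("top0_raw.png")
c=a[130:290,130:350];cv2.imwrite("pics/topc.png",cv2.resize(c,(792,576),interpolation=cv2.INTER_CUBIC))
b=cv2.imread("scene0_raw.png")
c=b[180:350,200:425];cv2.imwrite("pics/scc.png",cv2.resize(c,(788,595),interpolation=cv2.INTER_CUBIC))
```

```text
(no output)
```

View pics/topc.png

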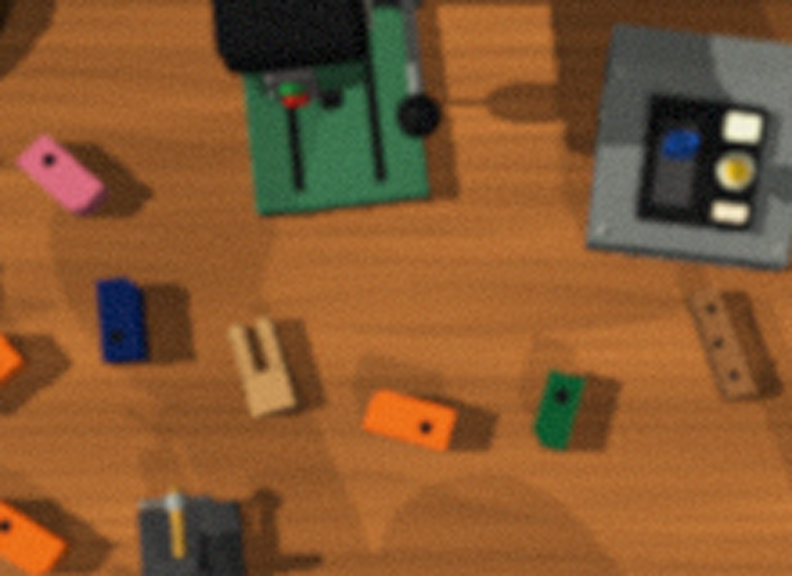

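View pics/scc.png

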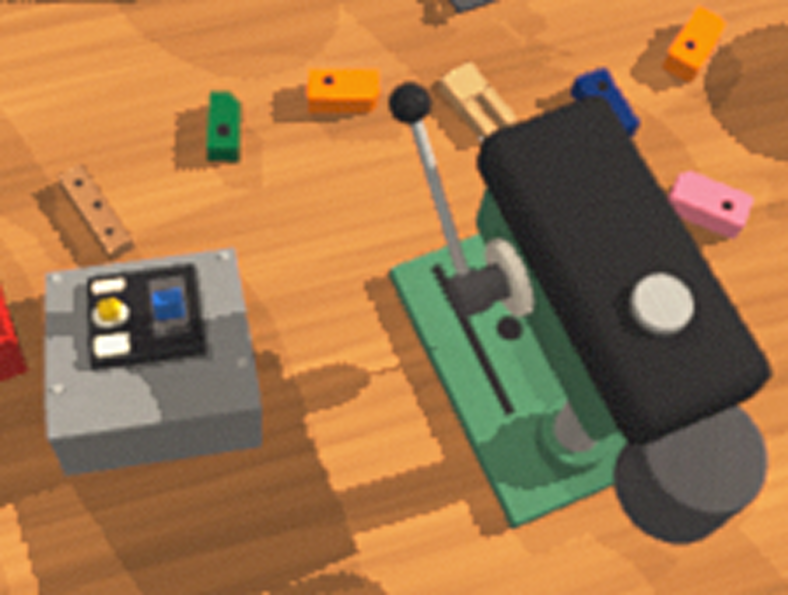

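```bash
cat > fit.py <<'E'
from h import *
from scipy.optimize import least_squares
T=lambda u,v:("top",130+u/3.6,130+v/3.6)
S=lambda u,v:("scene",200+u/3.502,180+v/3.5)
F=lambda u,v:("top",u*.7,v*.7)
def fit(obs,x0):
    def tr(p,q):
        c,s=np.cos(p[2]),np.sin(p[2]);return [p[0]*1000+c*q[0]-s*q[1],p[1]*1000+s*q[0]+c*q[1],q[2]]
    f=lambda p:np.concatenate([proj(n,tr(p,q))-[u,v] for (n,u,v),q in obs])
    r=least_squares(f,x0,loss='soft_l1');return r.x,np.round(f(r.x).reshape(-1,2),1),(lambda q:np.round(tr(r.x,q),1))
if __name__=="__main__":
    p,r,tr=fit([(T(258,213),(-95,75,22)),(T(428,195),(-95,-75,22)),(T(418,115),(-103,-80,311)),(S(410,102),(-103,-80,311)),(S(390,270),(-95,-75,22)),(S(515,525),(155,-75,22)),(T(245,75),(40,75,22))],[.65,.15,0.])
    print("drill",p,r.tolist(),"knob",tr((-103,-80,311)),"hub",tr((20,-80,225)))
    p,r,tr=fit([(F(430,198),(85,85,110)),(F(511,205),(85,-85,110)),(T(590,242),(-85,85,45)),(S(48,440),(85,-85,110)),(S(260,405),(85,85,110)),(S(48,272),(-85,-85,45)),(S(233,250),(-85,85,45)),(T(736,172),(-24.2,-29,97)),(S(109,309),(-24.2,-29,97))],[.65,-.15,0.])
    print("console",p,r.tolist(),"btn",tr((-24.2,-29,97.1)),"axis",tr((-11,21,70)),"tip",tr((-11,21,132)))
    for n,z,pts in [("blue",30,[(97,283),(135,278),(145,360),(103,362)]),("fork",22,[(232,327),(268,318),(297,405),(252,416)]),("green",28,[(553,372),(583,378),(568,448),(536,443)]),("strip",24,[(692,295),(722,290),(755,393),(730,398)])]:
        P=np.array([pz("top",*T(*q)[1:],z)[:2] for q in pts]);a=(P[0]+P[1]-P[2]-P[3])/2;w=(P[0]+P[3]-P[1]-P[2])/2
        print(n,P.mean(0).round(),"L",np.hypot(*a).round(),"W",np.hypot(*w).round(),"yaw",np.degrees(np.arctan2(a[1],a[0])).round(1),P.round().tolist())
    for n,z,q in [("blueS",30,(605,98)),("greenS",28,(225,125)),("strip",24,(98,205)),("forkS",22,(475,97))]: print(n,pz("scene",*S(*q)[1:],z).round())
    P=np.array([pz("top",*F(*q)[1:],85)[:2] for q in [(513,255),(604,246),(620,333),(524,346)]]);print("box",P.mean(0).round(),P.round().tolist())
    print("bottle cap",pz("top",*F(536,392)[1:],145).round(),"jar",pz("top",*F(558,211)[1:],55).round(),"vise",pz("top",*F(263,413)[1:],30).round())
E
python3 fit.py
```

```text
drill [0.68798217 0.2254775  0.12437606] [[-0.9, 0.1], [0.3, -1.0], [0.2, -0.5], [-0.9, -0.2], [-1.0, -1.6], [-0.1, -0.7], [-1.8, -3.6]] knob [595.7 133.3 311. ] hub [717.8 148.6 225. ]
console [ 0.63127694 -0.08882195 -0.11717807] [[-0.8, -2.5], [-0.2, -1.0], [-0.9, -0.8], [-0.4, -0.7], [-0.0, 0.0], [-1.3, -0.2], [-0.3, -1.5], [0.2, -0.4], [-0.7, -1.4]] btn [ 603.9 -114.8   97.1] axis [622.8 -66.7  70. ] tip [622.8 -66.7 132. ]
blue [491. 398.] L 69.0 W 33.0 yaw 7.5 [[523.0, 418.0], [527.0, 386.0], [458.0, 376.0], [456.0, 411.0]]
fork [453. 279.] L 78.0 W 35.0 yaw 16.5 [[487.0, 305.0], [494.0, 275.0], [420.0, 249.0], [411.0, 287.0]]
green [414.  29.] L 61.0 W 26.0 yaw -13.3 [[446.0, 34.0], [441.0, 9.0], [383.0, 22.0], [387.0, 49.0]]
strip [ 470. -112.] L 92.0 W 24.0 yaw 17.6 [[512.0, -85.0], [516.0, -110.0], [428.0, -136.0], [424.0, -115.0]]
blueS [496. 399.  30.]
greenS [426.  32.  28.]
strip [ 475. -103.   24.]
forkS [457. 279.  22.]
box [ 519. -295.] [[603.0, -189.0], [622.0, -381.0], [439.0, -403.0], [414.0, -205.0]]
bottle cap [ 321. -212.  145.] jar [ 706. -296.   55.] vise [282. 330.  30.]
```

```bash
cat >> h.py <<'E'
def go(*targets,yaw=None):
    """print tool-axis shifts from the present pose to world targets (x,y,z[,yaw])"""
    s=read_state();p=s["eef_pos"];y0=np.radians(s["ee_rot"][2])
    X=np.array([np.cos(y0),np.sin(y0),0]);Y=np.array([np.sin(y0),-np.cos(y0),0])
    print("now",p.round(1),s["ee_rot"].round(1),"F",s["wrist_force"].round(1),"gap",round(s["finger_gap"],1),round(s["finger_force"],1),"t",round(s["time_s"],1),"j6",s["joint_pos"][5].round())
    for t in targets:
        d=np.array(t[:3])-p
        tr=0 if len(t)<4 else -((np.radians(t[3])-y0+np.pi)%(2*np.pi)-np.pi)
        print(t,"->",round(d@X,1),round(d@Y,1),round(-d[2],1),round(tr,3))
E
python3 -c "
from h import *
go((604,-115,200,173.3))"
```

```text
now [153.7 657.1 243. ] [-179.9   -0.   166.8] F [-0.  -0.3  0.1] gap 93.2 0.0 t 0.1 j6 -2.0
(604, -115, 200, 173.3) -> -614.3 -649.2 43.0 -0.113
```

>>> servo_tool --moves "0 -34 -36 2 0; 0 -68 -72 5 0; 0 -102 -108 7 -0.02; 0 -136 -144 10 -0.03; 0 -170 -180 12 -0.05; 0 -204 -216 14 -0.06; 0 -238 -252 17 -0.08; 0 -272 -288 19 -0.1; 0 -306 -324 22 -0.113; 0 -340 -360 24 -0.113; 0 -374 -396 26 -0.113; 0 -408 -432 28 -0.113; 0 -442 -468 31 -0.113; 0 -476 -504 33 -0.113; 0 -510 -540 36 -0.113; 0 -544 -576 38 -0.113; 0 -578 -612 41 -0.113; 0 -605 -640 43 -0.113; 0 -614 -649 43 -0.113; 0 -614 -649 43 -0.113"

```text
time_s: 2.1
eef_pos: [604.0, -115.7, 199.8]
ee_rot: [180.0, -0.1, 173.2]
wrist_force: [0.4, 0.6, 0.1]
finger_gap: 0.3
finger_force: 0.0
```

Run:
```python
from h import *
go((604,-115,140,173.3))
w=capture("wrist");cv2.imwrite("wrist1_raw.png",w);t=capture("top");cv2.imwrite("top1_raw.png",t)
c=get_calibration("wrist");print(c)
for q in [(604,-115,97),(622.8,-66.7,132)]: print(proj("wrist",q))
b=np.hstack([cv2.resize(w,(400,300)),cv2.resize(t,(400,300))]);cv2.imwrite("pics/w1.png",np.vstack([cv2.resize(w,(800,600))]))
```

```text
now [ 604.  -115.7  199.8] [ 1.800e+02 -1.000e-01  1.732e+02] F [0.4 0.6 0.1] gap 0.3 0.0 t 2.1 j6 -96.0
(604, -115, 140, 173.3) -> 0.1 0.7 59.8 -0.002
{'intrinsics': array([[345.71208955,   0.        , 279.24019992],
       [  0.        , 345.71208955, 206.46134753],
       [  0.        ,   0.        ,   1.        ]]), 'extrinsics': array([[ 1.17014466e-01,  9.93129959e-01,  7.06843373e-04,
         4.14080287e+01],
       [-9.51705308e-01,  1.12337009e-01, -2.85722597e-01,
         6.09042412e+02],
       [-2.83839076e-01,  3.27609704e-02,  9.58312109e-01,
        -1.74990390e+02],
       [ 0.00000000e+00,  0.00000000e+00,  0.00000000e+00,
         1.00000000e+00]])}
[276.47626087 215.09129086]
[352.4035926  250.36882486]
```

View pics/w1.png

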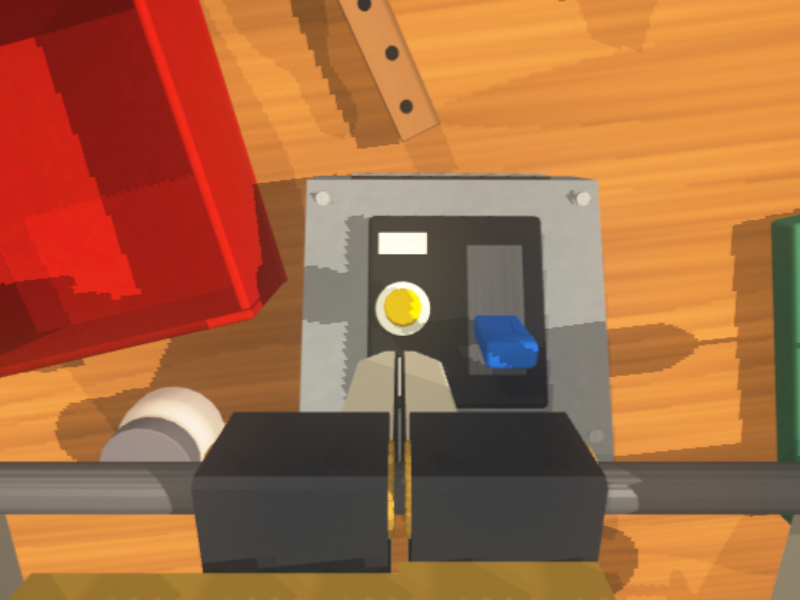

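Wrist view: the yellow button is at (403,307) and the blue lever at (508,342), up. That puts the button about 2.5 mm further +y than fitted. I'll press it slowly.

>>> servo_tool --moves "0 0 1.5 20 0; 0 0 2.5 45 0; 0 0 3 62 0; 0 0 3 68 0; 0 0 3 71 0; 0 0 3 73 0; 0 0 3 74 0; 0 0 3 75 0; 0 0 3 76 0; 0 0 3 76 0"

```text
time_s: 3.2
eef_pos: [604.6, -111.7, 125.5]
ee_rot: [-180.0, 0.1, 173.3]
wrist_force: [1.6, -0.6, 3.3]
finger_gap: 0.5
finger_force: 1.2
```

>>> servo_tool --moves "0 0 0 1 0; 0 0 0 2 0; 0 0 0 3 0; 0 0 0 3.5 0; 0 0 0 3.5 0"

```text
time_s: 3.7
eef_pos: [604.2, -111.6, 121.2]
ee_rot: [-180.0, 0.0, 173.3]
wrist_force: [-0.6, -0.4, 3.8]
finger_gap: 0.3
finger_force: 1.5
```

Run:
```python
from h import *
w=capture("wrist");cv2.imwrite("wrist2_raw.png",w)
b=cv2.inRange(cv2.cvtColor(w,cv2.COLOR_BGR2HSV),(105,120,60),(125,255,255));ys,xs=np.nonzero(b);print(len(xs),xs.mean(),ys.mean(),xs.min(),xs.max(),ys.min(),ys.max())
```

```text
3399 372.2930273609885 212.6913798175934 343 405 180 247
```

>>> servo_tool --moves "0 0 0 1 0; 0 0 0 2 0; 0 0 0 2 0; 0 0 0 -10 0; 0 0 0 -40 0; 0 0 0 -80 0; 0 0 0 -80 0"

```text
time_s: 4.45
eef_pos: [605.5, -111.8, 207.1]
ee_rot: [-180.0, 0.4, 173.3]
wrist_force: [0.8, 0.8, 0.6]
finger_gap: 0.7
finger_force: 0.0
```

Run:
```python
from h import *
go((604,-115,200))
w=capture("wrist");cv2.imwrite("wrist3_raw.png",w);t=capture("top");cv2.imwrite("top3_raw.png",t);s=capture("scene");cv2.imwrite("scene3_raw.png",s)
cv2.imwrite("pics/w3.png",np.hstack([w[:, 130:430],cv2.resize(t[110:290,:],(560,180))[:, :0].repeat(1,1) if 0 else cv2.resize(t[130:270,130:340],(500,333)).__class__(0) if 0 else cv2.copyMakeBorder(cv2.resize(t[130:270,130:340],(500,333)),0,87,0,0,cv2.BORDER_CONSTANT)]))
```

```text
now [ 605.5 -111.8  207.1] [-180.     0.4  173.3] F [0.8 0.8 0.6] gap 0.7 0.0 t 4.5 j6 -96.0
(604, -115, 200) -> 1.1 -3.3 7.1 0
```

View pics/w3.png

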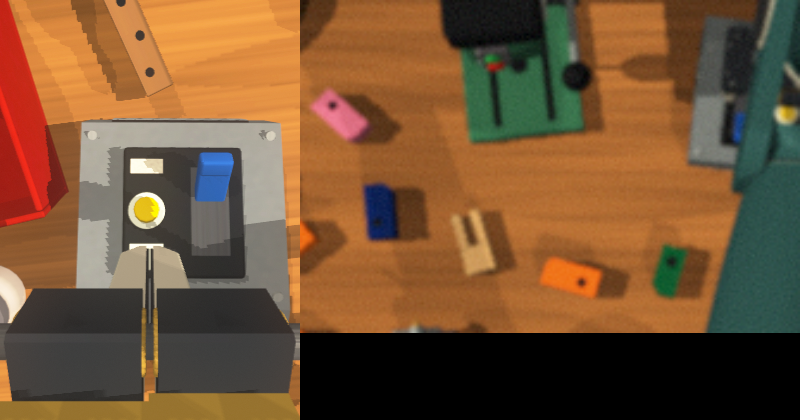

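The lever is down (blue at (214,177), towards the operator). The offcuts haven't moved. Next, the strip.

Run:
```python
from h import *
P=[pz("wrist",*q,24)[:2].round(1) for q in [(251,2),(270,36),(280,72)]];print(P)
a=P[0]-P[2];print(np.degrees(np.arctan2(a[1],a[0])))
print([pz("wrist",*q,24)[:2].round(1) for q in [(277,97),(302,84)]])
# box corners from wrist1 not in frame
b=cv2.imread("scene0_raw.png")[215:320,115:215];cv2.imwrite("pics/box.png",cv2.resize(b,(600,600)))
go((470,-112,120,0))
```

```text
[array([ 444.2, -114.9]), array([ 471. , -102.6]), array([500. , -97.6])]
-162.77469026507595
[array([ 520. , -102.6]), array([511.9, -79.8])]
now [ 603.9 -111.5  200.6] [180.   -0.  173.3] F [-0.6 -0.2  1.1] gap 0.7 0.0 t 4.6 j6 -96.0
(470, -112, 120, 0) -> 132.9 -16.1 80.6 3.025
```

>>> servo_tool --moves "0.6 30 -2 0 -0.1; 0.6 70 -5 0 -0.2; 0.6 110 -8 10 -0.3; 0.6 133 -10 40 -0.414; 0.6 133 -10 80 -0.414; 0.6 133 -10 120 -0.414; 0.6 133 -10 150 -0.414; 0.6 133 -10 164 -0.414; 0.6 133 -10 169 -0.414; 0.6 133 -10 169 -0.414; 0.2 133 -10 169 -0.414; 0.2 133 -10 169 -0.414; 0.2 133 -10 169 -0.414; 0.2 133 -10 169 -0.414; 0.2 133 -10 169 -0.414"

```text
time_s: 6.1
eef_pos: [471.1, -106.1, 32.6]
ee_rot: [-180.0, 0.0, -163.0]
wrist_force: [-0.2, -0.2, 4.3]
finger_gap: 25.7
finger_force: 29.9
```

```bash
python3 -c "
from h import *
go((519,-262,150,185),(519,-262,48,185))"
```

```text
now [ 471.1 -106.1   32.6] [-180.    0. -163.] F [-0.2 -0.2  4.3] gap 25.7 29.9 t 6.1 j6 -123.0
(519, -262, 150, 185) -> -0.1 -163.1 -117.4 0.21
(519, -262, 48, 185) -> -0.1 -163.1 -15.4 0.21
```

>>> servo_tool --moves "0.2 0 0 -30 0; 0.2 0 0 -75 0; 0.2 0 -10 -110 0; 0.2 0 -50 -118 0.07; 0.2 0 -90 -118 0.14; 0.2 0 -130 -118 0.21; 0.2 0 -160 -110 0.21; 0.2 0 -163 -75 0.21; 0.2 0 -163 -40 0.21; 0.2 0 -163 -20 0.21; 0.2 0 -163 -15 0.21; 0.2 0 -163 -15 0.21; 0.5 0 -163 -15 0.21; 0.5 0 -163 -15 0.21; 0.5 0 -163 -15 0.21; 0.5 0 -163 -40 0.21; 0.5 0 -163 -80 0.21; 0.5 0 -163 -118 0.21; 0.5 0 -163 -150 0.21; 0.5 0 -163 -150 0.21"

```text
time_s: 8.1
eef_pos: [520.0, -262.6, 187.9]
ee_rot: [-179.8, 0.4, -175.0]
wrist_force: [-1.2, -0.0, 0.2]
finger_gap: 46.3
finger_force: 0.0
```

Run:
```python
from h import *
go((414,29,150))
w=capture("wrist");cv2.imwrite("wrist4_raw.png",w);t=capture("top");cv2.imwrite("top4_raw.png",t)
H=cv2.cvtColor(t,cv2.COLOR_BGR2HSV)
for n,lo,hi,z,box in [("green",(60,100,40),(85,255,180),28,(270,220,305,265)),("blue",(110,120,40),(130,255,255),30,(140,180,190,250))]:
    m=cv2.inRange(H,lo,hi);x0,y0,x1,y1=box;ys,xs=np.nonzero(m[y0:y1,x0:x1])
    if len(xs): (c,sz,a)=cv2.minAreaRect(np.c_[xs+x0,ys+y0].astype(np.float32));print(n,len(xs),c,sz,a,pz("top",*c,z).round(1))
cv2.imwrite("pics/w4.png",np.hstack([cv2.resize(w,(400,300)),cv2.resize(t,(400,300))]))
```

```text
now [ 520.  -262.6  187.9] [-179.8    0.4 -175. ] F [-1.2 -0.   0.2] gap 46.3 0.0 t 8.1 j6 -124.0
(414, 29, 150) -> 80.1 299.7 37.9 0
green 160 (284.5188293457031, 243.43397521972656) (8.653715133666992, 19.23047637939453) 15.945395469665527 [415.9  31.8  28. ]
blue 233 (163.4950714111328, 218.4505157470703) (21.890817642211914, 11.243921279907227) 84.2894058227539 [493.1 397.3  30. ]
```

View pics/w4.png

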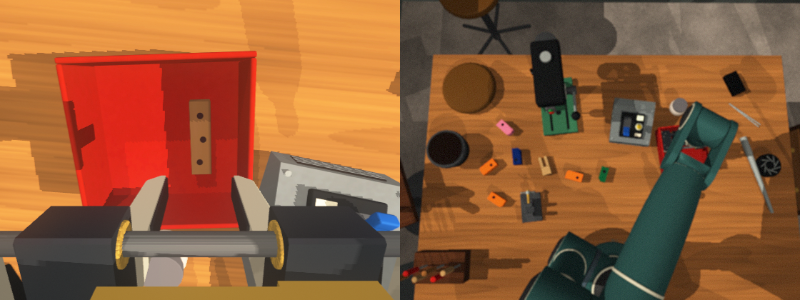

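>>> servo_tool --moves "0.7 10 35 0 0.04; 0.7 20 80 0 0.1; 0.7 32 125 0 0.16; 0.7 44 170 10 0.22; 0.7 56 215 20 0.28; 0.7 68 260 30 0.319; 0.7 75 290 38 0.319; 0.7 78 302 38 0.319; 0.7 78 302 38 0.319; 0.7 78 302 38 0.319; 0.7 78 302 38 0.319"

```text
time_s: 9.3
eef_pos: [415.1, 31.2, 144.2]
ee_rot: [-180.0, -0.0, 166.7]
wrist_force: [-0.3, 0.2, 0.5]
finger_gap: 65.3
finger_force: 0.0
```

```bash
cat >> h.py <<'E'
def seg(n,lo,hi,z,name="wrist"):
    c=get_calibration(name);w=capture(name);cv2.imwrite(f"seg_{n}.png",w)
    m=cv2.inRange(cv2.cvtColor(w,cv2.COLOR_BGR2HSV),lo,hi)
    k,l,st,ce=cv2.connectedComponentsWithStats(m)
    for i in sorted(range(1,k),key=lambda i:-st[i][4])[:3]:
        ys,xs=np.nonzero(l==i);P=np.array([pz(name,x,y,z,c)[:2] for x,y in zip(xs,ys)],np.float32)
        r=cv2.minAreaRect(P);b=cv2.boxPoints(r);e=b[1]-b[0];f=b[2]-b[1];e=e if np.hypot(*e)>np.hypot(*f) else f
        print(n,len(xs),"px",ce[i].round(),"c",np.round(r[0],1),"size",np.round(r[1],1),"yaw",round(np.degrees(np.arctan2(e[1],e[0])),1))
E
python3 - <<'E'
from h import *
go((416,32,31))
seg("green",(60,90,30),(88,255,255),28)
E
```

```text
now [415.1  31.2 144.2] [-180.    -0.   166.7] F [-0.3  0.2  0.5] gap 65.3 0.0 t 9.3 j6 -76.0
(416, 32, 31) -> -0.7 1.0 113.2 0
green 2330 px [280. 205.] c [415.5  33.2] size [30.6 61.8] yaw -16.7
green 2 px [288. 244.] c [444.8  32. ] size [1.2 0. ] yaw -150.3
green 1 px [263. 171.] c [383.1  27.3] size [0. 0.] yaw 0.0
```

>>> servo_tool --moves "0.7 0 2 40 0.03; 0.7 0 2 80 0.05; 0.7 0 2 104 0.05; 0.7 0 2 112 0.05; 0.7 0 2 112 0.05; 0.2 0 2 112 0.05; 0.2 0 2 112 0.05; 0.2 0 2 112 0.05; 0.2 0 2 112 0.05; 0.2 0 2 112 0.05; 0.2 0 2 80 0.05; 0.2 0 2 40 0.05; 0.2 0 2 0 0.05; 0.2 0 2 -6 0.05; 0.2 0 2 -6 0.05"

```text
time_s: 10.85
eef_pos: [415.5, 34.2, 151.2]
ee_rot: [180.0, 0.1, 163.9]
wrist_force: [-0.0, -0.9, -1.4]
finger_gap: 31.8
finger_force: 30.0
```

```bash
python3 -c "
from h import *
go((519,-328,150,180),(519,-328,50,180))"
```

```text
now [415.5  34.2 151.2] [1.800e+02 1.000e-01 1.639e+02] F [-0.  -0.9 -1.4] gap 31.8 30.0 t 10.8 j6 -73.0
(519, -328, 150, 180) -> -200.1 -319.2 1.2 -0.282
(519, -328, 50, 180) -> -200.1 -319.2 101.2 -0.282
```

>>> servo_tool --moves "0.2 -20 -32 0 -0.03; 0.2 -45 -72 0 -0.06; 0.2 -70 -112 0 -0.1; 0.2 -95 -152 0 -0.14; 0.2 -120 -192 0 -0.18; 0.2 -145 -232 0 -0.22; 0.2 -170 -272 0 -0.26; 0.2 -190 -303 5 -0.282; 0.2 -200 -319 30 -0.282; 0.2 -200 -319 65 -0.282; 0.2 -200 -319 90 -0.282; 0.2 -200 -319 98 -0.282; 0.2 -200 -319 98 -0.282; 0.5 -200 -319 98 -0.282; 0.5 -200 -319 98 -0.282; 0.5 -200 -319 80 -0.282; 0.5 -200 -319 40 -0.282; 0.5 -200 -319 0 -0.282; 0.5 -200 -319 -40 -0.282; 0.5 -200 -319 -40 -0.282"

```text
time_s: 12.85
eef_pos: [520.1, -328.8, 197.9]
ee_rot: [-179.7, 0.5, -180.0]
wrist_force: [0.9, 0.0, 0.7]
finger_gap: 46.3
finger_force: 0.0
```

Run:
```python
from h import *
go((455,281,150,196.5))
seg("green",(60,90,30),(88,255,255),34)
t=capture("top");cv2.imwrite("top5_raw.png",t)
# fork check: pale
H=cv2.cvtColor(t,cv2.COLOR_BGR2HSV)[210:255,185:225];print(H[::6,::5].tolist()[3])
```

```text
now [ 520.1 -328.8  197.9] [-179.7    0.5 -180. ] F [0.9 0.  0.7] gap 46.3 0.0 t 12.8 j6 -125.0
(455, 281, 150, 196.5) -> 64.8 609.9 47.9 -0.288
green 2020 px [281. 189.] c [ 519.  -326.5] size [61.9 30.8] yaw 0.0
[[14, 181, 159], [14, 191, 164], [15, 160, 190], [14, 153, 115], [17, 133, 203], [15, 188, 92], [13, 182, 101], [13, 185, 168]]
```

>>> servo_tool --moves "0.7 10 30 0 0; 0.7 20 75 0 0; 0.7 30 120 0 0; 0.7 40 165 0 0; 0.7 50 210 0 0; 0.7 60 255 0 -0.03; 0.7 65 300 0 -0.07; 0.7 65 345 0 -0.11; 0.7 65 390 0 -0.15; 0.7 65 435 0 -0.19; 0.7 65 480 10 -0.23; 0.7 65 525 20 -0.26; 0.7 65 570 35 -0.288; 0.7 65 600 48 -0.288; 0.7 65 610 48 -0.288; 0.7 65 610 48 -0.288; 0.7 65 610 48 -0.288; 0.7 65 610 48 -0.288"

```text
time_s: 14.75
eef_pos: [453.7, 281.1, 142.7]
ee_rot: [-180.0, 0.0, -163.6]
wrist_force: [1.2, -0.2, -0.2]
finger_gap: 65.2
finger_force: 0.0
```

Run:
```python
from h import *
go((444,277,32))
seg("fork",(8,20,165),(30,120,255),22)
w=cv2.imread("seg_fork.png");print(proj("wrist",(455,281,22)));print(cv2.cvtColor(w,cv2.COLOR_BGR2HSV)[190,250:320:6].tolist())
cv2.imwrite("pics/w6.png",w)
```

```text
now [453.7 281.1 142.7] [-180.     0.  -163.6] F [ 1.2 -0.2 -0.2] gap 65.2 0.0 t 14.8 j6 -77.0
(444, 277, 32) -> 10.4 -1.2 110.7 0
fork 171 px [435.  84.] c [334.4 362.7] size [13.9  6.6] yaw 6.4
fork 30 px [182. 317.] c [572.5 228.3] size [ 2.7 14.4] yaw -1.1
fork 25 px [181. 367.] c [626.2 238.9] size [ 1.4 14.5] yaw -3.2
[277.93161946 208.34698589]
[[14, 180, 143], [14, 172, 144], [17, 145, 234], [18, 144, 234], [18, 144, 234], [17, 143, 235], [17, 143, 236], [17, 144, 232], [16, 147, 220], [14, 182, 170], [14, 184, 169], [14, 182, 171]]
```

View pics/w6.png

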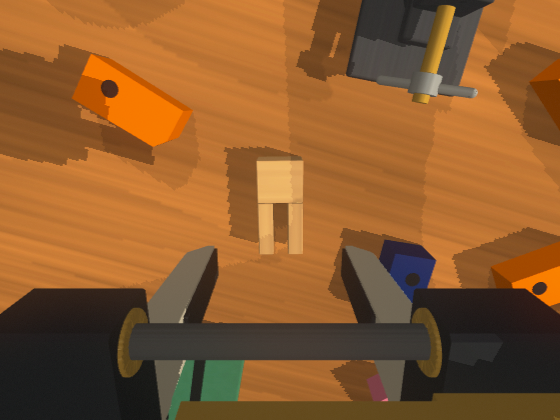

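The fork at (280,207) lies square under the gripper, with its solid half towards the robot at (280,182). The blue block is at (408,268).

>>> servo_tool --moves "0.7 8 0 40 0; 0.7 10 0 80 0; 0.7 10 0 104 0; 0.7 10 0 112 0; 0.7 10 0 112 0; 0.2 10 0 112 0; 0.2 10 0 112 0; 0.2 10 0 112 0; 0.2 10 0 112 0; 0.2 10 0 112 0; 0.2 10 0 80 0; 0.2 10 0 40 0; 0.2 10 0 0 0; 0.2 10 0 -8 0; 0.2 10 0 -8 0"

```text
time_s: 16.3
eef_pos: [444.2, 279.6, 151.6]
ee_rot: [180.0, 0.1, -163.5]
wrist_force: [0.6, 0.2, 0.0]
finger_gap: 36.1
finger_force: 30.0
```

```bash
python3 -c "
from h import *
go((500,-305,150,183),(500,-305,95,183))"
```

```text
now [444.2 279.6 151.6] [ 1.800e+02  1.000e-01 -1.635e+02] F [0.6 0.2 0. ] gap 36.1 30.0 t 16.3 j6 -77.0
(500, -305, 150, 183) -> 112.8 -576.3 1.6 0.236
(500, -305, 95, 183) -> 112.8 -576.3 56.6 0.236
```

>>> servo_tool --moves "0.2 6 -30 0 0; 0.2 15 -72 0 0.02; 0.2 24 -114 0 0.05; 0.2 33 -156 0 0.08; 0.2 42 -198 0 0.11; 0.2 51 -240 0 0.14; 0.2 60 -282 0 0.17; 0.2 69 -324 0 0.2; 0.2 78 -366 0 0.22; 0.2 87 -408 0 0.236; 0.2 96 -450 0 0.236; 0.2 105 -492 0 0.236; 0.2 113 -532 5 0.236; 0.2 119 -558 25 0.236; 0.2 119 -563 55 0.236; 0.2 119 -563 74 0.236; 0.2 119 -563 79 0.236; 0.2 119 -563 79 0.236; 0.45 119 -563 79 0.236; 0.45 119 -563 79 0.236"

```text
time_s: 18.3
eef_pos: [490.2, -294.4, 72.3]
ee_rot: [-179.9, 0.1, -177.0]
wrist_force: [0.5, -0.6, 0.2]
finger_gap: 41.4
finger_force: 0.0
```

>>> servo_tool --moves "0.45 0 0 -10 0; 0.45 0 0 -50 0; 0.45 0 0 -100 0; 0.45 0 0 -125 0; 0.45 0 0 -125 0"

```text
time_s: 18.8
eef_pos: [490.9, -295.0, 202.2]
ee_rot: [-179.7, 0.4, -177.0]
wrist_force: [0.2, 0.8, -0.7]
finger_gap: 41.6
finger_force: 0.0
```

Run:
```python
from h import *
go((493,398,200,187.5),(493,398,150,187.5))
w=capture("wrist");t=capture("top");cv2.imwrite("top7_raw.png",t)
cv2.imwrite("pics/w7.png",np.hstack([cv2.resize(w,(400,300)),cv2.resize(t[130:280,100:300],(400,300))]))
```

```text
now [ 490.9 -295.   202.2] [-179.7    0.4 -177. ] F [ 0.2  0.8 -0.7] gap 41.6 0.0 t 18.8 j6 -127.0
(493, 398, 200, 187.5) -> -38.4 691.9 2.2 -0.079
(493, 398, 150, 187.5) -> -38.4 691.9 52.2 -0.079
```

View pics/w7.png

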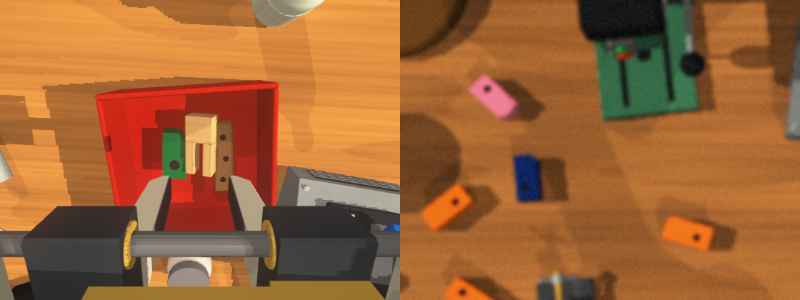

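>>> servo_tool --moves "0.7 4 30 0 0; 0.7 8 70 0 0; 0.7 12 115 0 0; 0.7 16 160 0 0; 0.7 18 205 0 0; 0.7 18 250 0 0; 0.7 18 295 0 0; 0.7 16 340 0 0; 0.7 12 385 0 0; 0.7 6 430 0 -0.02; 0.7 0 475 0 -0.04; 0.7 -8 520 10 -0.06; 0.7 -16 565 20 -0.079; 0.7 -24 610 30 -0.079; 0.7 -32 655 45 -0.079; 0.7 -38 685 52 -0.079; 0.7 -38 692 52 -0.079; 0.7 -38 692 52 -0.079; 0.7 -38 692 52 -0.079; 0.7 -38 692 52 -0.079"

```text
time_s: 20.9
eef_pos: [491.7, 397.7, 144.6]
ee_rot: [180.0, 0.0, -172.5]
wrist_force: [0.1, 0.5, 0.3]
finger_gap: 65.1
finger_force: 0.0
```

Run:
```python
from h import *
go((493,398,33))
seg("blue",(108,110,30),(130,255,255),30)
```

```text
now [491.7 397.7 144.6] [ 180.     0.  -172.5] F [0.1 0.5 0.3] gap 65.1 0.0 t 20.9 j6 -61.0
(493, 398, 33) -> -1.3 0.2 111.6 0
blue 3316 px [282. 212.] c [494.6 401.5] size [69.8 32.1] yaw 6.6
```

>>> servo_tool --moves "0.7 -2 2 40 0.01; 0.7 -3 3.5 80 0.016; 0.7 -3 3.5 104 0.016; 0.7 -3 3.5 112 0.016; 0.7 -3 3.5 112 0.016; 0.2 -3 3.5 112 0.016; 0.2 -3 3.5 112 0.016; 0.2 -3 3.5 112 0.016; 0.2 -3 3.5 112 0.016; 0.2 -3 3.5 112 0.016; 0.2 -3 3.5 80 0.016; 0.2 -3 3.5 40 0.016; 0.2 -3 3.5 0 0.016; 0.2 -3 3.5 -20 0.016; 0.2 -3 3.5 -20 0.016"

```text
time_s: 22.45
eef_pos: [494.9, 403.3, 167.8]
ee_rot: [179.9, 0.2, -173.4]
wrist_force: [0.6, 0.6, -0.7]
finger_gap: 34.0
finger_force: 30.0
```

```bash
python3 -c "
from h import *
go((450,280,170,183),(490,-350,170,183),(490,-350,75,183))"
```

```text
now [494.9 403.3 167.8] [ 179.9    0.2 -173.4] F [ 0.6  0.6 -0.7] gap 34.0 30.0 t 22.4 j6 -60.0
(450, 280, 170, 183) -> 58.8 -117.3 -2.2 0.063
(490, -350, 170, 183) -> 91.5 -747.7 -2.2 0.063
(490, -350, 75, 183) -> 91.5 -747.7 92.8 0.063
```

>>> servo_tool --moves "0.2 12 -20 0 0; 0.2 30 -55 0 0; 0.2 45 -95 0 0.03; 0.2 55 -137 0 0.063; 0.2 60 -181 0 0.063; 0.2 62 -225 0 0.063; 0.2 64 -269 0 0.063; 0.2 66 -313 0 0.063; 0.2 68 -357 0 0.063; 0.2 70 -401 0 0.063; 0.2 72 -445 0 0.063; 0.2 74 -489 0 0.063; 0.2 75 -533 0 0.063; 0.2 75 -577 0 0.063; 0.2 75 -621 0 0.063; 0.2 75 -665 0 0.063; 0.2 75 -705 0 0.063; 0.2 75 -733 15 0.063; 0.2 75 -739 45 0.063; 0.2 75 -739 75 0.063"

```text
time_s: 24.45
eef_pos: [503.9, -341.1, 86.6]
ee_rot: [180.0, -0.1, -177.1]
wrist_force: [0.8, -0.6, -1.1]
finger_gap: 33.6
finger_force: 30.0
```

>>> servo_tool --moves "0.2 0 0 8 0; 0.2 0 0 8 0; 0.45 0 0 8 0; 0.45 0 0 8 0; 0.45 0 0 0 0; 0.45 0 0 -40 0; 0.45 0 0 -85 0; 0.45 0 0 -125 0; 0.45 0 40 -125 0; 0.45 0 40 -125 0"

```text
time_s: 25.45
eef_pos: [502.8, -298.0, 217.4]
ee_rot: [-179.9, 0.2, -176.9]
wrist_force: [-0.3, 0.9, -0.6]
finger_gap: 41.7
finger_force: 0.0
```

Run:
```python
from h import *
go((520,-295,200))
w=capture("wrist");t=capture("top");cv2.imwrite("top8_raw.png",t);s=capture("scene");cv2.imwrite("scene8_raw.png",s)
cv2.imwrite("pics/w8.png",np.vstack([np.hstack([cv2.resize(w,(400,300)),cv2.resize(t,(400,300))]),np.hstack([cv2.resize(t[130:280,100:300],(400,300)),cv2.resize(s,(400,300))])]))
```

```text
now [ 502.8 -298.   217.4] [-179.9    0.2 -176.9] F [-0.3  0.9 -0.6] gap 41.7 0.0 t 25.4 j6 -126.0
(520, -295, 200) -> -17.4 2.1 17.4 0
```

View pics/w8.png

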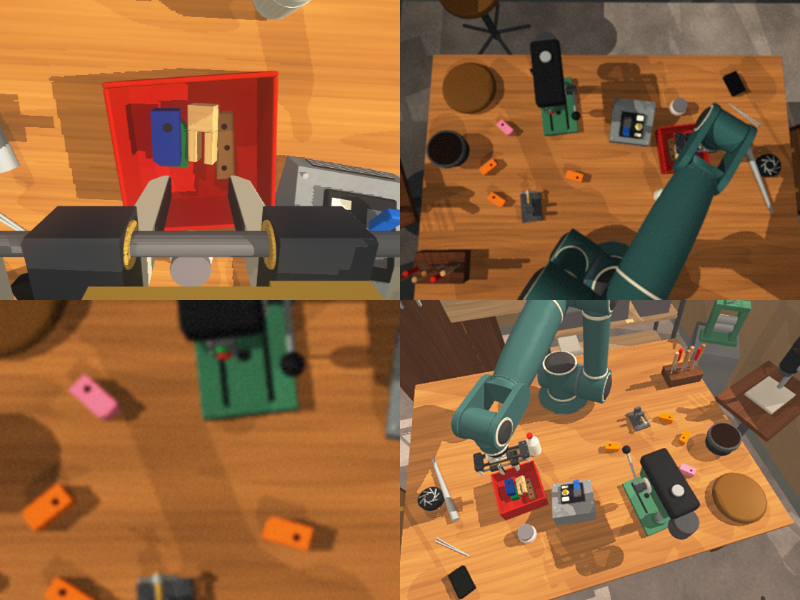

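All four offcuts are in the red box (crop at (185,138)). No beech bar is in view, only the orange and pink look-alikes. Next is the feed lever, so I'll hover over the ball.

```bash
python3 -c "
from h import *
go((500,-298,410,187.1),(565,133,410,187.1))
# triangulate ball from both cameras
A=[];b=[]
for n,u,v in [('top',130+418/3.6,130+115/3.6),('scene',200+410/3.502,180+102/3.5)]:
    o,d=ray(n,u,v);d/=np.linalg.norm(d);M=np.eye(3)-np.outer(d,d);A.append(M);b.append(M@o)
print(np.linalg.lstsq(np.vstack(A),np.hstack(b),rcond=None)[0])
"
```

```text
now [ 502.4 -300.3  214.9] [-180.    0. -177.] F [-0.1 -0.5 -0.2] gap 41.5 0.0 t 25.6 j6 -126.0
(500, -298, 410, 187.1) -> 2.3 2.4 -195.1 -0.071
(565, 133, 410, 187.1) -> -85.3 429.4 -195.1 -0.071
[595.36673661 134.91543311 308.42099324]
```

>>> servo_tool --moves "0.6 0 2 -40 0; 0.6 0 2 -85 0; 0.6 0 2 -130 0; 0.6 0 2 -170 0; 0.6 -2 20 -190 0; 0.6 -10 55 -195 0; 0.6 -18 98 -195 0; 0.6 -26 140 -195 -0.02; 0.6 -34 182 -195 -0.04; 0.6 -42 224 -195 -0.071; 0.6 -50 266 -195 -0.071; 0.6 -58 308 -195 -0.071; 0.6 -66 350 -195 -0.071; 0.6 -75 390 -195 -0.071; 0.6 -82 418 -195 -0.071; 0.6 -85 429 -195 -0.071; 0.6 -85 429 -195 -0.071; 0.6 -85 429 -195 -0.071; 0.6 -85 429 -195 -0.071"

```text
time_s: 27.5
eef_pos: [564.9, 131.3, 409.3]
ee_rot: [-180.0, 0.0, -173.0]
wrist_force: [0.4, 0.4, 0.4]
finger_gap: 55.8
finger_force: 0.0
```

Run:
```python
from h import *
go((593,134,317))
c=get_calibration("wrist");w=capture("wrist");cv2.imwrite("w9_raw.png",w)
print(proj("wrist",(595.5,134,311),c))
cv2.imwrite("pics/w9.png",w)
```

```text
now [564.9 131.3 409.3] [-180.    0. -173.] F [0.4 0.4 0.4] gap 55.8 0.0 t 27.5 j6 -86.0
(593, 134, 317) -> -28.2 -0.7 92.3 0
[276.9503286  254.58721513]
```

View pics/w9.png

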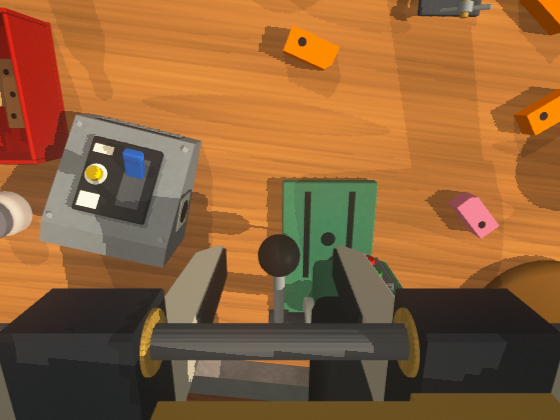

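>>> servo_tool --moves "0.6 -15 0 10 0; 0.6 -28 0 30 0; 0.6 -28 0 60 0; 0.6 -28 0 80 0; 0.6 -28 0 89 0; 0.6 -28 0 89 0; 0.2 -28 0 89 0; 0.2 -28 0 89 0; 0.2 -28 0 89 0; 0.2 -28 0 89 0; 0.2 -28 0 89 0"

```text
time_s: 28.65
eef_pos: [593.0, 134.5, 320.9]
ee_rot: [-179.8, 0.0, -173.0]
wrist_force: [0.4, -12.4, 2.0]
finger_gap: 30.9
finger_force: 30.0
```

Run:
```python
from h import *
go()
# tool x = -drill x approx; down path q 0..1.26, 42 rows
for a in np.arange(0,1.2701,0.03): print(round(a,2),round(150*(np.cos(.61-a)-np.cos(.61)),1),round(150*(np.sin(.61)-np.sin(.61-a)),1),end=" | ")
```

```text
now [593.  134.5 320.9] [-179.8    0.  -173. ] F [  0.4 -12.4   2. ] gap 30.9 30.0 t 28.6 j6 -87.0
0.0 0.0 0.0 | 0.03 2.5 3.7 | 0.06 4.9 7.5 | 0.09 7.2 11.4 | 0.12 9.4 15.3 | 0.15 11.5 19.3 | 0.18 13.4 23.4 | 0.21 15.2 27.5 | 0.24 16.9 31.7 | 0.27 18.5 35.9 | 0.3 19.9 40.2 | 0.33 21.2 44.5 | 0.36 22.4 48.8 | 0.39 23.4 53.2 | 0.42 24.4 57.6 | 0.45 25.1 62.0 | 0.48 25.8 66.5 | 0.51 26.3 71.0 | 0.54 26.7 75.4 | 0.57 26.9 79.9 | 0.6 27.0 84.4 | 0.63 27.0 88.9 | 0.66 26.9 93.4 | 0.69 26.6 97.9 | 0.72 26.1 102.4 | 0.75 25.6 106.9 | 0.78 24.9 111.3 | 0.81 24.1 115.7 | 0.84 23.1 120.1 | 0.87 22.0 124.5 | 0.9 20.8 128.8 | 0.93 19.4 133.1 | 0.96 18.0 137.4 | 0.99 16.4 141.6 | 1.02 14.6 145.7 | 1.05 12.8 149.8 | 1.08 10.8 153.9 | 1.11 8.7 157.8 | 1.14 6.5 161.8 | 1.17 4.1 165.6 | 1.2 1.7 169.4 | 1.23 -0.9 173.1 | 1.26 -3.5 176.7 |
```

>>> servo_tool --moves "0.2 0 -0.5 0 0; 0.2 0 -1 0 0; 0.2 0 -1 0 0"

```text
time_s: 28.95
eef_pos: [593.0, 134.3, 320.9]
ee_rot: [-179.9, 0.1, -173.0]
wrist_force: [0.0, -6.1, 1.1]
finger_gap: 30.4
finger_force: 30.0
```

>>> servo_tool --moves "0.2 2.5 -1 3.7 0; 0.2 4.9 -1 7.5 0; 0.2 7.2 -1 11.4 0; 0.2 9.4 -1 15.3 0; 0.2 11.5 -1 19.3 0; 0.2 13.4 -1 23.4 0; 0.2 15.2 -1 27.5 0; 0.2 16.9 -1 31.7 0; 0.2 18.5 -1 35.9 0; 0.2 19.9 -1 40.2 0; 0.2 21.2 -1 44.5 0; 0.2 22.4 -1 48.8 0; 0.2 23.4 -1 53.2 0; 0.2 24.4 -1 57.6 0; 0.2 25.1 -1 62 0; 0.2 25.8 -1 66.5 0; 0.2 26.3 -1 71 0; 0.2 26.7 -1 75.4 0; 0.2 26.9 -1 79.9 0; 0.2 27 -1 84.4 0"

```text
time_s: 30.95
eef_pos: [566.0, 130.9, 235.4]
ee_rot: [180.0, -0.0, -172.9]
wrist_force: [-1.6, 4.6, 2.7]
finger_gap: 30.3
finger_force: 30.0
```

>>> servo_tool --moves "0.2 0 0.3 4.5 0; 0.2 -0.1 0.5 9 0; 0.2 -0.4 0.5 13.5 0; 0.2 -0.9 0.5 18 0; 0.2 -1.4 0.5 22.5 0; 0.2 -2.1 0.5 26.9 0; 0.2 -2.9 0.5 31.3 0; 0.2 -3.9 0.5 35.7 0; 0.2 -5 0.5 40.1 0; 0.2 -6.2 0.5 44.4 0; 0.2 -7.6 0.5 48.7 0; 0.2 -9 0.5 53 0; 0.2 -10.6 0.5 57.2 0; 0.2 -12.4 0.5 61.3 0; 0.2 -14.2 0.5 65.4 0; 0.2 -16.2 0.5 69.5 0; 0.2 -18.3 0.5 73.4 0; 0.2 -20.5 0.5 77.4 0; 0.2 -22.9 0.5 81.2 0; 0.2 -25.3 0.5 85 0"

```text
time_s: 32.95
eef_pos: [591.3, 134.1, 150.4]
ee_rot: [-180.0, -0.0, -172.9]
wrist_force: [-1.6, -5.2, 3.0]
finger_gap: 30.8
finger_force: 30.0
```

>>> servo_tool --moves "0.2 -0.7 -0.5 1 0; 0.2 -1.4 -0.5 2 0; 0.2 -2 -0.5 3 0; 0.2 -2.5 -0.5 4 0; 0.2 -3 -0.5 5 0; 0.2 -3 -0.5 5 0"

```text
time_s: 33.55
eef_pos: [594.4, 134.4, 145.9]
ee_rot: [180.0, 0.0, -172.9]
wrist_force: [-2.0, -1.3, 3.8]
finger_gap: 30.7
finger_force: 30.0
```

Run:
```python
from h import *
go()
w=capture("wrist");cv2.imwrite("w10_raw.png",w);s=capture("scene")
print(proj("scene",(596,134,139)),proj("wrist",(596,134,139)))
cv2.imwrite("pics/w10.png",np.hstack([cv2.resize(w,(400,300)),cv2.resize(s[200:320,280:440],(400,300))]))
```

```text
now [594.4 134.4 145.9] [ 180.     0.  -172.9] F [-2.  -1.3  3.8] gap 30.7 30.0 t 33.5 j6 -87.0
[311.08916971 238.08179053] [276.57829287 279.12239508]
```

View pics/w10.png

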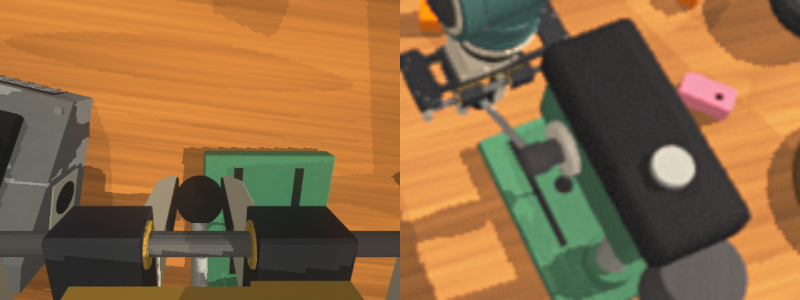

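>>> servo_tool --moves "0.2 -0.5 0 1 0; 0.2 -1 0 2 0; 0.2 -1.5 0 3 0; 0.2 -2 0 4 0; 0.2 -2 0 4 0"

```text
time_s: 34.15
eef_pos: [596.7, 134.7, 143.9]
ee_rot: [180.0, 0.1, -172.9]
wrist_force: [-7.2, -1.6, 20.5]
finger_gap: 30.6
finger_force: 30.0
```

Run:
```python
import numpy as np
f=lambda a:np.array([150*(np.cos(.61-a)-np.cos(.61)),-150*(np.sin(.61)-np.sin(.61-a))])
for s in (0,.42,.84):
    print("; ".join("0.2 %.1f 0 %.1f 0"%tuple(f(s+.021*k)-f(s)) for k in range(1,21)))
```

```text
0.2 1.8 0 -2.6 0; 0.2 3.5 0 -5.2 0; 0.2 5.2 0 -7.9 0; 0.2 6.8 0 -10.6 0; 0.2 8.3 0 -13.4 0; 0.2 9.8 0 -16.1 0; 0.2 11.3 0 -18.9 0; 0.2 12.6 0 -21.8 0; 0.2 14.0 0 -24.6 0; 0.2 15.2 0 -27.5 0; 0.2 16.4 0 -30.4 0; 0.2 17.5 0 -33.4 0; 0.2 18.6 0 -36.3 0; 0.2 19.6 0 -39.3 0; 0.2 20.6 0 -42.3 0; 0.2 21.5 0 -45.3 0; 0.2 22.3 0 -48.4 0; 0.2 23.0 0 -51.4 0; 0.2 23.7 0 -54.5 0; 0.2 24.4 0 -57.6 0
0.2 0.6 0 -3.1 0; 0.2 1.1 0 -6.2 0; 0.2 1.5 0 -9.3 0; 0.2 1.9 0 -12.5 0; 0.2 2.2 0 -15.6 0; 0.2 2.4 0 -18.7 0; 0.2 2.6 0 -21.9 0; 0.2 2.7 0 -25.0 0; 0.2 2.7 0 -28.2 0; 0.2 2.7 0 -31.3 0; 0.2 2.6 0 -34.5 0; 0.2 2.4 0 -37.6 0; 0.2 2.2 0 -40.8 0; 0.2 1.9 0 -43.9 0; 0.2 1.5 0 -47.0 0; 0.2 1.1 0 -50.2 0; 0.2 0.6 0 -53.3 0; 0.2 0.1 0 -56.4 0; 0.2 -0.6 0 -59.5 0; 0.2 -1.3 0 -62.5 0
0.2 -0.8 0 -3.1 0; 0.2 -1.6 0 -6.1 0; 0.2 -2.4 0 -9.1 0; 0.2 -3.4 0 -12.1 0; 0.2 -4.4 0 -15.1 0; 0.2 -5.5 0 -18.1 0; 0.2 -6.6 0 -21.0 0; 0.2 -7.8 0 -23.9 0; 0.2 -9.0 0 -26.8 0; 0.2 -10.3 0 -29.7 0; 0.2 -11.7 0 -32.5 0; 0.2 -13.1 0 -35.3 0; 0.2 -14.6 0 -38.1 0; 0.2 -16.2 0 -40.9 0; 0.2 -17.8 0 -43.6 0; 0.2 -19.4 0 -46.2 0; 0.2 -21.2 0 -48.9 0; 0.2 -22.9 0 -51.5 0; 0.2 -24.8 0 -54.1 0; 0.2 -26.6 0 -56.6 0
```

>>> servo_tool --moves "0.2 1.8 0 -2.6 0; 0.2 3.5 0 -5.2 0; 0.2 5.2 0 -7.9 0; 0.2 6.8 0 -10.6 0; 0.2 8.3 0 -13.4 0; 0.2 9.8 0 -16.1 0; 0.2 11.3 0 -18.9 0; 0.2 12.6 0 -21.8 0; 0.2 14 0 -24.6 0; 0.2 15.2 0 -27.5 0; 0.2 16.4 0 -30.4 0; 0.2 17.5 0 -33.4 0; 0.2 18.6 0 -36.3 0; 0.2 19.6 0 -39.3 0; 0.2 20.6 0 -42.3 0; 0.2 21.5 0 -45.3 0; 0.2 22.3 0 -48.4 0; 0.2 23 0 -51.4 0; 0.2 23.7 0 -54.5 0; 0.2 24.4 0 -57.6 0"

```text
time_s: 36.15
eef_pos: [571.7, 131.6, 199.4]
ee_rot: [180.0, -0.0, -172.9]
wrist_force: [-0.8, 4.9, 1.7]
finger_gap: 30.6
finger_force: 30.0
```

>>> servo_tool --moves "0.2 0.6 0 -3.1 0; 0.2 1.1 0 -6.2 0; 0.2 1.5 0 -9.3 0; 0.2 1.9 0 -12.5 0; 0.2 2.2 0 -15.6 0; 0.2 2.4 0 -18.7 0; 0.2 2.6 0 -21.9 0; 0.2 2.7 0 -25 0; 0.2 2.7 0 -28.2 0; 0.2 2.7 0 -31.3 0; 0.2 2.6 0 -34.5 0; 0.2 2.4 0 -37.6 0; 0.2 2.2 0 -40.8 0; 0.2 1.9 0 -43.9 0; 0.2 1.5 0 -47 0; 0.2 1.1 0 -50.2 0; 0.2 0.6 0 -53.3 0; 0.2 0.1 0 -56.4 0; 0.2 -0.6 0 -59.5 0; 0.2 -1.3 0 -62.5 0"

```text
time_s: 38.15
eef_pos: [573.2, 131.8, 261.9]
ee_rot: [180.0, -0.0, -172.9]
wrist_force: [-0.3, 4.8, 0.5]
finger_gap: 30.5
finger_force: 30.0
```

>>> servo_tool --moves "0.2 -0.8 0 -3.1 0; 0.2 -1.6 0 -6.1 0; 0.2 -2.4 0 -9.1 0; 0.2 -3.4 0 -12.1 0; 0.2 -4.4 0 -15.1 0; 0.2 -5.5 0 -18.1 0; 0.2 -6.6 0 -21 0; 0.2 -7.8 0 -23.9 0; 0.2 -9 0 -26.8 0; 0.2 -10.3 0 -29.7 0; 0.2 -11.7 0 -32.5 0; 0.2 -13.1 0 -35.3 0; 0.2 -14.6 0 -38.1 0; 0.2 -16.2 0 -40.9 0; 0.2 -17.8 0 -43.6 0; 0.2 -19.4 0 -46.2 0; 0.2 -21.2 0 -48.9 0; 0.2 -22.2 0 -50.5 0; 0.2 -22.9 0 -51.5 0; 0.2 -22.9 0 -51.5 0"

```text
time_s: 40.15
eef_pos: [596.1, 134.5, 313.4]
ee_rot: [-180.0, -0.0, -172.9]
wrist_force: [0.0, 5.0, -0.4]
finger_gap: 30.9
finger_force: 30.0
```

>>> servo_tool --moves "0.2 -0.5 0 -0.8 0; 0.2 -1 0 -1.6 0; 0.2 -1.5 0 -2.4 0; 0.2 -2 0 -3.2 0; 0.2 -2.5 0 -4 0; 0.2 -2.5 0 -4 0"

```text
time_s: 40.75
eef_pos: [596.8, 134.6, 314.4]
ee_rot: [-180.0, -0.5, -172.9]
wrist_force: [-13.2, 3.0, -16.9]
finger_gap: 30.7
finger_force: 30.0
```

>>> servo_tool --moves "0.2 1 0 1.5 0; 0.2 1 0 1.5 0; 0.3 1 0 1.5 0; 0.4 1 0 1.5 0; 0.5 1 0 1.5 0; 0.6 1 0 1.5 0; 0.6 1 0 1.5 0; 0.6 1 0 -5 0; 0.6 1 0 -20 0; 0.6 1 0 -50 0; 0.6 1 0 -85 0; 0.6 10 0 -90 0; 0.6 40 0 -90 0; 0.6 40 0 -90 0"

```text
time_s: 42.15
eef_pos: [556.8, 129.7, 409.5]
ee_rot: [180.0, 0.1, -172.9]
wrist_force: [-0.1, -0.1, 0.8]
finger_gap: 55.8
finger_force: 0.0
```

Run:
```python
from h import *
go((500,-100,300,173.3))
c=get_calibration("wrist");w=capture("wrist");cv2.imwrite("w11_raw.png",w)
print(proj("wrist",(596,134.5,311),c))
g=cv2.cvtColor(w,cv2.COLOR_BGR2GRAY)[215:310,240:320];ys,xs=np.nonzero(g<55);print(xs.mean()+240,ys.mean()+215,xs.min()+240,xs.max()+240,ys.min()+215,ys.max()+215)
```

```text
now [556.8 129.7 409.5] [ 1.800e+02  1.000e-01 -1.729e+02] F [-0.1 -0.1  0.8] gap 55.8 0.0 t 42.1 j6 -87.0
(500, -100, 300, 173.3) -> 84.7 -220.9 109.5 0.24
[278.24293773 264.76256345]
284.64673242909987 262.0 259 319 215 309
```

>>> servo_tool --moves "0.4 2 -30 0 0.03; 0.4 3 -70 0 0.08; 0.4 4 -115 20 0.14; 0.4 5 -155 50 0.2; 0.4 6 -180 90 0.24; 0.4 6 -188 135 0.24; 0.4 6 -188 175 0.24; 0.4 6 -188 200 0.24; 0.4 6 -188 207 0.24; 0.4 6 -188 207 0.24; 0.4 6 -188 207 0.24"

```text
time_s: 43.3
eef_pos: [576.7, -57.5, 202.1]
ee_rot: [-180.0, 0.1, 173.3]
wrist_force: [0.7, -0.4, 0.7]
finger_gap: 37.5
finger_force: 0.0
```

Run:
```python
from h import *
go((574,-58,110))
c=get_calibration("wrist");w=capture("wrist")
cy,sy=np.cos(-.1172),np.sin(-.1172)
L=lambda x,y,z:(631.3+cy*x-sy*y,-86.3+sy*x+cy*y,z)
for n,q in [("btn",(-24.2,-29,97.1)),("end centre",(-64.5,21,101.4)),("endL",(-64.5,9,101.4)),("endR",(-64.5,33,101.4))]:
    p=proj("wrist",L(*q),c);print(n,np.round(L(*q),1),p.round(1))
cv2.imwrite("w12_raw.png",w);cv2.imwrite("pics/w12.png",cv2.resize(w[60:360,130:430],(600,600)))
t=capture("top");cv2.imwrite("top12_raw.png",t)
```

```text
now [576.7 -57.5 202.1] [-1.800e+02  1.000e-01  1.733e+02] F [ 0.7 -0.4  0.7] gap 37.5 0.0 t 43.3 j6 -92.0
(574, -58, 110) -> 2.6 -0.8 92.1 0
btn [ 603.9 -112.3   97.1] [211.9 254.3]
end centre [569.7 -57.9 101.4] [276.2 206.1]
endL [568.3 -69.8 101.4] [259.8 206.1]
endR [571.1 -46.  101.4] [292.7 206.1]
```

View pics/w12.png

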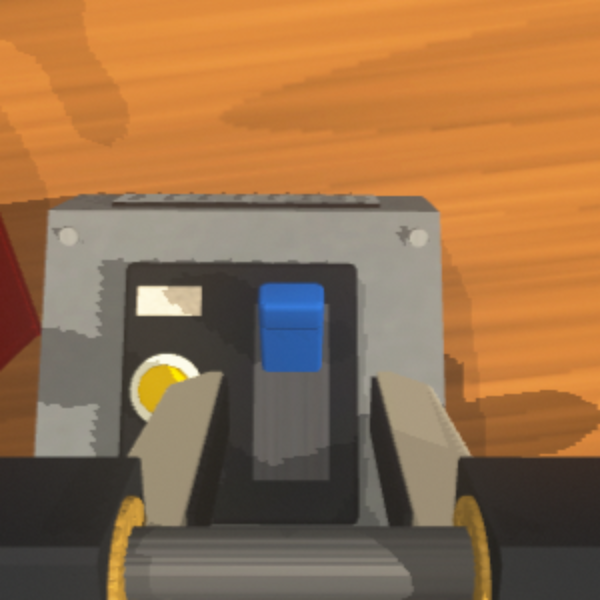

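>>> servo_tool --moves "0.4 0 -1 30 0; 0.4 -0.5 -1.2 60 0; 0.4 -0.5 -1.2 80 0; 0.4 -0.5 -1.2 90 0; 0.4 -0.5 -1.2 95 0; 0.4 -0.5 -1.2 95 0"

```text
time_s: 44.0
eef_pos: [576.6, -58.7, 106.0]
ee_rot: [-180.0, 0.0, 173.3]
wrist_force: [-0.8, -0.9, 0.6]
finger_gap: 37.5
finger_force: 0.0
```

>>> servo_tool --moves "0.3 0 0 0 0; 0.2 0 0 0 0; 0.15 0 0 0 0; 0.15 0 0 0 0; 0.15 0 0 0 0; 0.15 0 0 0 0"

```text
time_s: 44.6
eef_pos: [576.5, -59.9, 106.6]
ee_rot: [-179.9, 0.1, 173.3]
wrist_force: [-2.7, -9.8, 4.8]
finger_gap: 23.9
finger_force: 29.9
```

Run:
```python
import numpy as np
print("; ".join("0.15 %.1f -1.3 %.1f 0"%(-54*(np.sin(1.04)-np.sin(t)),-54*(np.cos(t)-np.cos(1.04))) for t in 1.04-.061*np.arange(1,21)))
```

```text
0.15 -1.8 -1.3 -2.8 0; 0.15 -3.7 -1.3 -5.5 0; 0.15 -5.8 -1.3 -8.0 0; 0.15 -8.0 -1.3 -10.4 0; 0.15 -10.4 -1.3 -12.7 0; 0.15 -12.9 -1.3 -14.9 0; 0.15 -15.5 -1.3 -16.8 0; 0.15 -18.3 -1.3 -18.6 0; 0.15 -21.1 -1.3 -20.3 0; 0.15 -24.1 -1.3 -21.7 0; 0.15 -27.1 -1.3 -23.0 0; 0.15 -30.2 -1.3 -24.1 0; 0.15 -33.4 -1.3 -25.0 0; 0.15 -36.6 -1.3 -25.7 0; 0.15 -39.8 -1.3 -26.2 0; 0.15 -43.1 -1.3 -26.6 0; 0.15 -46.4 -1.3 -26.7 0; 0.15 -49.7 -1.3 -26.6 0; 0.15 -53.0 -1.3 -26.3 0; 0.15 -56.2 -1.3 -25.8 0
```

>>> servo_tool --moves "0.15 -1.8 -1.3 -2.8 0; 0.15 -3.7 -1.3 -5.5 0; 0.15 -5.8 -1.3 -8 0; 0.15 -8 -1.3 -10.4 0; 0.15 -10.4 -1.3 -12.7 0; 0.15 -12.9 -1.3 -14.9 0; 0.15 -15.5 -1.3 -16.8 0; 0.15 -18.3 -1.3 -18.6 0; 0.15 -21.1 -1.3 -20.3 0; 0.15 -24.1 -1.3 -21.7 0; 0.15 -27.1 -1.3 -23 0; 0.15 -30.2 -1.3 -24.1 0; 0.15 -33.4 -1.3 -25 0; 0.15 -36.6 -1.3 -25.7 0; 0.15 -39.8 -1.3 -26.2 0; 0.15 -43.1 -1.3 -26.6 0; 0.15 -46.4 -1.3 -26.7 0; 0.15 -49.7 -1.3 -26.6 0; 0.15 -53 -1.3 -26.3 0; 0.15 -54 -1.3 -26 0"

```text
time_s: 46.6
eef_pos: [629.7, -66.6, 132.3]
ee_rot: [-180.0, -0.0, 173.3]
wrist_force: [-9.1, -2.8, 6.6]
finger_gap: 19.4
finger_force: 41.7
```

>>> servo_tool --moves "0.15 -1 0 0 0; 0.15 -2 0 0.3 0; 0.15 -3 0 0.6 0; 0.15 -4 0 0.9 0; 0.15 -4 0 0.9 0"

```text
time_s: 47.1
eef_pos: [634.2, -66.6, 131.0]
ee_rot: [180.0, 0.1, 173.3]
wrist_force: [-0.1, 0.7, -0.0]
finger_gap: 14.7
finger_force: 0.0
```

Run:
```python
from h import *
go()
w=capture("wrist");cv2.imwrite("w13_raw.png",w);cv2.imwrite("pics/w13.png",w)
```

```text
now [634.2 -66.6 131. ] [1.800e+02 1.000e-01 1.733e+02] F [-0.1  0.7 -0. ] gap 14.7 0.0 t 47.1 j6 -92.0
```

View pics/w13.png

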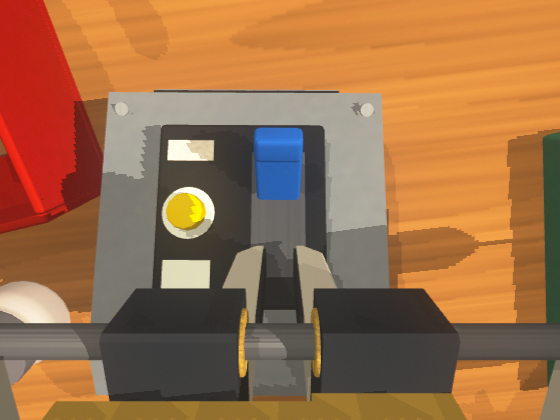

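The pinch slipped and the lever dropped again. Instead I'll push from behind with shut fingers along the tip's arc.

Run:
```python
from h import *
go((552,-56,190,173.3),(552,-56,107,173.3))
c=get_calibration("wrist");w=cv2.imread("w13_raw.png")
cy,sy=np.cos(-.1172),np.sin(-.1172)
L=lambda x,y,z:(631.3+cy*x-sy*y,-86.3+sy*x+cy*y,z)
# predicted rows of end corners / face edges for angles
for th in (.9,.95,1.0,1.04,1.1):
    f=lambda r,o:proj("wrist",L(-11-r*np.sin(th)+o*np.cos(th),21,70+r*np.cos(th)+o*np.sin(th)),c)[1].round(1)
    print(th,"end low",f(62,-6),"end up",f(62,6),"r30 up",f(30,6.5))
b=cv2.inRange(cv2.cvtColor(w,cv2.COLOR_BGR2HSV),(105,120,60),(125,255,255));ys,xs=np.nonzero(b[:, 230:330]);print(ys.min(),ys.max(),xs.min()+230,xs.max()+230)
print(w[120:205:4,278].tolist())
```

```text
now [634.1 -66.6 130.9] [1.800e+02 1.000e-01 1.733e+02] F [-0.  -0.2  0.4] gap 14.2 0.0 t 47.1 j6 -92.0
(552, -56, 190, 173.3) -> 82.8 1.0 -59.1 0.0
(552, -56, 107, 173.3) -> 82.8 1.0 23.9 0.0
0.9 end low 136.3 end up 154.7 r30 up 197.0
0.95 end low 132.4 end up 149.5 r30 up 194.5
1.0 end low 128.8 end up 144.5 r30 up 192.0
1.04 end low 126.3 end up 140.8 r30 up 190.0
1.1 end low 122.8 end up 135.7 r30 up 187.2
127 199 253 303
[[158, 168, 171], [158, 166, 170], [195, 110, 56], [198, 111, 53], [204, 114, 53], [221, 126, 57], [211, 120, 54], [186, 102, 47], [179, 101, 45], [174, 98, 45], [161, 91, 40], [173, 95, 41], [179, 99, 42], [179, 99, 43], [177, 98, 42], [178, 99, 43], [177, 98, 41], [176, 98, 41], [177, 98, 43], [175, 99, 44], [102, 103, 107], [103, 104, 108]]
```

>>> servo_tool --moves "0 0 0 -30 0; 0 10 0 -59 0; 0 50 1 -59 0; 0 83 1 -59 0; 0 83 1 -20 0; 0 83 1 10 0; 0 83 1 24 0; 0 83 1 24 0; 0 83 1 24 0"

```text
time_s: 48.05
eef_pos: [552.1, -56.1, 107.6]
ee_rot: [180.0, 0.1, 173.3]
wrist_force: [0.6, 0.4, 1.2]
finger_gap: 0.5
finger_force: 0.0
```

>>> servo_tool --moves "0 -2 0 0 0; 0 -3 0 0 0; 0 -4 0 0 0; 0 -5 0 0 0; 0 -6 0 0 0; 0 -6 0 0 0"

```text
time_s: 48.65
eef_pos: [557.1, -56.7, 106.5]
ee_rot: [-180.0, -0.1, 173.3]
wrist_force: [-5.8, 0.8, 3.6]
finger_gap: 1.0
finger_force: 2.6
```

Run:
```python
import numpy as np
print("; ".join("0 %.1f 0 %.1f 0"%(-62.4*(np.sin(1.145)-np.sin(t))-min(1.5,.3*k),-62.4*(np.cos(t)-np.cos(1.145))) for k,t in enumerate(1.145-.055*np.arange(1,21))))
```

```text
0 -1.5 0 -3.1 0; 0 -3.5 0 -6.1 0; 0 -5.6 0 -9.0 0; 0 -7.9 0 -11.8 0; 0 -10.3 0 -14.5 0; 0 -12.9 0 -17.0 0; 0 -15.3 0 -19.5 0; 0 -17.9 0 -21.8 0; 0 -20.6 0 -23.9 0; 0 -23.4 0 -25.9 0; 0 -26.2 0 -27.7 0; 0 -29.2 0 -29.4 0; 0 -32.3 0 -30.9 0; 0 -35.5 0 -32.3 0; 0 -38.7 0 -33.5 0; 0 -42.0 0 -34.4 0; 0 -45.3 0 -35.3 0; 0 -48.7 0 -35.9 0; 0 -52.1 0 -36.3 0; 0 -55.5 0 -36.6 0
```

>>> servo_tool --moves "0 -1.5 0 -3.1 0; 0 -3.5 0 -6.1 0; 0 -5.6 0 -9 0; 0 -7.9 0 -11.8 0; 0 -10.3 0 -14.5 0; 0 -12.9 0 -17 0; 0 -15.3 0 -19.5 0; 0 -17.9 0 -21.8 0; 0 -20.6 0 -23.9 0; 0 -23.4 0 -25.9 0; 0 -26.2 0 -27.7 0; 0 -29.2 0 -29.4 0; 0 -32.3 0 -30.9 0; 0 -35.5 0 -32.3 0; 0 -38.7 0 -33.5 0; 0 -42 0 -34.4 0; 0 -45.3 0 -35.3 0; 0 -48.7 0 -35.9 0; 0 -52.1 0 -36.3 0; 0 -55.5 0 -36.6 0"

```text
time_s: 50.65
eef_pos: [611.7, -63.2, 142.1]
ee_rot: [-180.0, -0.2, 173.3]
wrist_force: [-7.9, 0.4, -3.9]
finger_gap: 0.7
finger_force: 3.9
```

>>> servo_tool --moves "0 -1 0 0 0; 0 -2 0 0 0; 0 -3 0 0 0; 0 -4 0 0 0; 0 -4 0 0 0"

```text
time_s: 51.15
eef_pos: [615.5, -63.7, 142.1]
ee_rot: [-180.0, -0.2, 173.3]
wrist_force: [-8.5, -0.1, -2.5]
finger_gap: 0.7
finger_force: 4.0
```

>>> servo_tool --moves "0 -1 0 0 0; 0 -2 0 0 0; 0 -3 0 0 0; 0 -4 0 0 0; 0 -5 0 0 0; 0 -5 0 0 0"

```text
time_s: 51.75
eef_pos: [617.2, -63.9, 141.8]
ee_rot: [-180.0, -0.7, 173.3]
wrist_force: [-43.4, 4.0, 12.7]
finger_gap: 0.5
finger_force: 22.5
```

>>> servo_tool --moves "0 3 0 0 0; 0 6 0 0 0; 0 10 0 0 0; 0 20 0 0 0; 0 35 0 -10 0; 0 50 0 -40 0; 0 55 0 -70 0; 0 55 0 -70 0"

```text
time_s: 52.55
eef_pos: [567.5, -57.9, 218.1]
ee_rot: [-180.0, 0.4, 173.3]
wrist_force: [0.5, -0.7, 0.6]
finger_gap: 0.5
finger_force: 0.0
```

Run:
```python
from h import *
go()
c=get_calibration("wrist");w=capture("wrist");cv2.imwrite("w14_raw.png",w)
cy,sy=np.cos(-.1172),np.sin(-.1172)
L=lambda x,y,z:(631.3+cy*x-sy*y,-86.3+sy*x+cy*y,z)
for th in (-.06,1.04): 
    f=lambda r,o:proj("wrist",L(-11-r*np.sin(th)+o*np.cos(th),21,70+r*np.cos(th)+o*np.sin(th)),c).round(1)
    print(th,f(62,-6),f(62,6),f(25,-6))
b=cv2.inRange(cv2.cvtColor(w,cv2.COLOR_BGR2HSV),(105,120,60),(125,255,255));ys,xs=np.nonzero(b)
k,l,st,ce=cv2.connectedComponentsWithStats(b);print(st[1:][st[1:,4]>100].tolist())
# knob check in top view
t=capture("top");p=proj("top",(596,134.5,311));g=cv2.cvtColor(t,cv2.COLOR_BGR2GRAY)[int(p[1])-9:int(p[1])+10,int(p[0])-9:int(p[0])+10];ys,xs=np.nonzero(g<45);print("knob",p,xs.mean()+int(p[0])-9,ys.mean()+int(p[1])-9,len(xs))
# change against first top picture, arm-free parts
t0=cv2.imread("top0_raw.png");d=cv2.absdiff(cv2.GaussianBlur(t,(5,5),0),cv2.GaussianBlur(t0,(5,5),0)).max(2)
k,l,st,ce=cv2.connectedComponentsWithStats((d>35).astype(np.uint8));print([s.tolist() for s in st[1:] if s[4]>25])
```

```text
now [567.5 -57.9 218.1] [-180.     0.4  173.3] F [ 0.5 -0.7  0.6] gap 0.5 0.0 t 52.5 j6 -92.0
-0.06 [278.4 289.3] [278.4 302.9] [278.5 264. ]
1.04 [278.4 205. ] [278.4 216.4] [278.5 233.8]
[]
knob [245.81187261 161.29804558] 246.08256880733944 161.8256880733945 109
[[150, 123, 240, 297, 24885], [309, 157, 34, 14, 272], [314, 167, 10, 11, 70], [451, 175, 109, 177, 10768], [373, 181, 57, 48, 1898], [327, 185, 10, 7, 51], [156, 206, 28, 26, 620], [206, 219, 14, 27, 239], [509, 219, 21, 25, 146], [198, 220, 6, 13, 49], [195, 222, 15, 23, 118], [277, 231, 18, 25, 321], [353, 318, 141, 49, 3223], [0, 334, 203, 86, 9132], [416, 387, 68, 28, 1060], [479, 417, 18, 3, 43]]
```

>>> servo_tool --moves "0 40 0 -20 0; 0 85 0 -40 0; 0 125 20 -40 0; 0 130 60 -40 0; 0 130 105 -40 0; 0 130 140 -40 0; 0 130 150 -40 0; 0 130 150 -40 0; 0 130 150 -40 0; 0 130 150 -40 0"

```text
time_s: 53.65
eef_pos: [455.2, 105.2, 252.8]
ee_rot: [-180.0, -0.0, 173.2]
wrist_force: [0.3, 0.4, 0.4]
finger_gap: 0.3
finger_force: 0.0
```

Run:
```python
from h import *
go()
cy,sy=np.cos(-.1172),np.sin(-.1172)
L=lambda x,y,z:(631.3+cy*x-sy*y,-86.3+sy*x+cy*y,z)
for n in("scene","top"):
    im=capture(n);cv2.imwrite(f"{n}F_raw.png",im)
    b=cv2.inRange(cv2.cvtColor(im,cv2.COLOR_BGR2HSV),(104,110,40),(130,255,255));k,l,st,ce=cv2.connectedComponentsWithStats(b)
    print(n,"blue",[(s.tolist(),c.round(1).tolist()) for s,c in zip(st[1:],ce[1:]) if s[4]>15])
    for th in(-.06,1.04): print(th,proj(n,L(-11-55*np.sin(th),21,70+55*np.cos(th))).round(1))
    i0=cv2.imread(f"{n}0_raw.png");d=cv2.absdiff(cv2.GaussianBlur(im,(5,5),0),cv2.GaussianBlur(i0,(5,5),0)).max(2)
    k,l,st,ce=cv2.connectedComponentsWithStats((d>35).astype(np.uint8));print([s.tolist() for s in st[1:] if s[4]>25])
    for nm,P in [("jar",(706,-296,55)),("bottle",(321,-212,145)),("vise",(282,330,30)),("knob",(596,134.5,311)),("box",(519,-295,40))]: print(nm,proj(n,P).round(),end=" ")
    print()
```

```text
now [455.2 105.2 252.8] [-180.    -0.   173.2] F [0.3 0.4 0.4] gap 0.3 0.0 t 53.6 j6 -73.0
scene blue [([146, 250, 16, 24, 265], [153.4, 262.0]), ([243, 262, 10, 9, 68], [247.6, 266.5])]
-0.06 [248.3 265.9]
1.04 [246.8 253.6]
[[78, 0, 270, 189, 17320], [285, 0, 107, 26, 1841], [393, 0, 48, 34, 1275], [436, 0, 37, 31, 733], [235, 19, 9, 7, 28], [439, 33, 13, 8, 70], [413, 35, 37, 25, 495], [399, 52, 9, 13, 57], [413, 59, 16, 6, 51], [433, 58, 18, 14, 139], [398, 63, 16, 24, 150], [416, 66, 10, 5, 31], [430, 70, 8, 16, 46], [62, 108, 55, 12, 323], [206, 120, 14, 12, 81], [201, 122, 5, 10, 29], [212, 122, 35, 19, 162], [107, 125, 52, 12, 280], [18, 129, 14, 33, 209], [15, 167, 15, 27, 239], [32, 181, 158, 112, 7732], [322, 199, 24, 23, 294], [353, 199, 30, 21, 241], [250, 205, 20, 23, 385], [186, 226, 21, 30, 146], [210, 232, 28, 25, 321], [43, 247, 6, 15, 61], [49, 288, 11, 10, 63]]
jar [177. 321.] bottle [180. 188.] vise [333. 164.] knob [317. 209.] box [170. 263.] 
top blue [([314, 166, 11, 8, 78], [318.9, 169.5]), ([401, 201, 15, 24, 266], [407.9, 212.3])]
-0.06 [318.4 167.7]
1.04 [315.7 186.7]
[[150, 170, 176, 250, 17680], [373, 196, 62, 42, 1640], [156, 206, 28, 26, 617], [412, 208, 131, 143, 8562], [322, 211, 25, 30, 427], [500, 212, 8, 8, 41], [352, 215, 21, 25, 318], [199, 221, 5, 11, 30], [206, 220, 14, 27, 186], [195, 222, 15, 23, 135], [512, 248, 8, 22, 88], [308, 304, 188, 116, 6651], [0, 334, 202, 86, 9160], [546, 349, 14, 33, 258], [304, 362, 28, 7, 70], [335, 372, 12, 48, 217], [326, 385, 11, 25, 99], [391, 407, 68, 13, 517]]
jar [391. 148.] bottle [375. 274.] vise [184. 289.] knob [246. 161.] box [392. 209.]
```

```bash
python3 -c "
from station import *
print(job_done())"
```

```text
the job is handed in; nothing more can be done
None
```

The job is handed in at about 54 s of the 210 s. The breaker tripped on its test button, and all four offcuts on the bench went into the red box (the beech bar was absent). The feed lever went to its stop and was eased home. The breaker lever then latched up on the second try, after a first pinch slipped and it dropped back. That last push on the breaker lever peaked at about 43 N, on the fingertips.

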